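# Hold a thickness probe on the calibration stack

## Robot

A 6-joint arm with a two-finger parallel gripper is mounted at the origin on a cart in front of the work surface, level with it; the furniture and walls round the work are solid. World frame = base frame: x ahead of the robot, y to its left, z up, the work surface at z = 0. Lengths are in m, angles in rad, forces in N, time in s.
With the tool pointing down it reaches from about 0.325 to 0.85 m from the base axis. Payload 15.5 kg.
Tool frame: the origin (TCP) lies between the finger pads; the fingertips stand arm.tips_ahead ahead of it and the grasp point (between the pads) lies 3 mm ahead of it (arm.tips_ahead is the distance from the TCP to the fingertips, in m); z points along the fingers, y is the line along which they close (so a half turn about z gives the same grasp; the last joint's range is limited). The gripper opens to 91 mm and grips with 3 to 60 N. Pads are 32 mm wide; open, the fingers measure 118 mm over their backs; the gripper's body (76 mm by 178 mm) begins 60 mm behind the grasp point.
Start: joints at [-1.395, 0.494, 1.345, -0, 1.302, -0.096], TCP at [0.168, -0.602, 0.236] pointing down, gripper open.
Joint ranges: [-2.91, 2.91], [-0.82, 2.16], [0.22, 2.67], [-1.22, 4.37], [0.12, 2.79], [-3.08, 3.08]. Speed limits (rad/s): [1.89, 1.89, 2.57, 3.01, 3.01, 3.01].

## Interface

Orientations are given as a rotation vector (axis times angle).
In Python, from bench import arm, eyes, sign_off gives the robot as it stands.
- The arm moves only by the tool drive_tool, never from a script. Its argument "rows" is a list of rows, each an object of numbers: "dx", "dy", "dz": the shift along the world's x, y, z normalised to -1 to 1, where 1 is 3 cm; "ax", "ay", "az": the turn, a rotation vector about the world's x, y, z normalised to -1 to 1, where 1 is 10 degrees; "hand": the opening in per cent of the stroke, from 0 (shut) to 100 (fully open). A call has 1 to 10 rows; each row shifts and turns the commanded pose from where the row before left it; what a row does not reach is not made up. A row lasts 1/8 s, in which the tool goes at most 62.5 mm and 10.7 degrees, less where a joint would pass 70% of its speed; a pose out of reach is approached as far as the arm can. A call with a number of a shift or a turn outside -1 to 1 is refused whole. A call with a gripper value outside its range is refused whole. The fingers move at their own pace and stop on an object; "squeeze" is the grip in N (left out, the last holds). Time passes only in rows, so rows that do not move let the fingers close. It gives the time, the measured TCP pose, the force, the opening and the grip force at its end, in the units of the state.
- arm.read_state(): the state, without advancing time (a new reading comes with each control period).
- eyes.snapshot(name): name is "side" or "top"; returns a dict with "frame" (480x640x3 uint8, blue, green, red), "fovy" (degrees; the focal length in pixels is half the picture's height over the tangent of half this angle, whatever the lens; pixels are square), "cx", "cy" (the principal point, pixels), "cam_to_world" (4x4, takes a point from camera to world coordinates). Camera axes: x right, y down, z forward; pixel columns grow to the right and rows downward; lengths in m; the calibration is good to about 2 mm. A picture is of the moment at which its call begins. There is no depth.
- sign_off(): hands the job in; it is judged then, once.
Trained networks look in a picture, given as the dict that the camera call returned (one of the last four; its "shot" number tells which), for a name from the list of things; names that differ only in an ending like _2 or _b are one class to them, and where a whole thing is asked for, a point or a joint stands for the part that bears it (a point fixed in the world has none). Each returns a list of dicts, best first, with "score" (0 to 1); they miss things now and then, are a little off and sometimes report something else, mostly with a low value. They report only what shows in the picture. A call takes as long as a camera call.
- eyes.boxes_of(picture, target): "extent" ([left, top, width, height] in pixels, round what is visible of it).
- eyes.outline_of(picture, target): "mask" (480x640 bool, what is visible of it) and "extent" ([left, top, width, height] in pixels, round what is visible of it).
- eyes.landmark_of(picture, target): "position" ([column, row] in pixels: a listed point, or the origin of a listed thing).
The state is a dict: "time": time; "q": joint angles; "joint_velocities": joint speeds; "joint_torque": joint torques, N m; "position": TCP position; "ee_rot": TCP orientation; "wrist_force": force on the tool from outside, world axes, zero at the start; "torque": the same for the moment, N m; "width": finger opening in m; "grasp_force": force on a finger pad.
Only numpy, scipy, OpenCV 4.12 (cv2) and the standard library are available. Lean on these libraries where they do the work, as an engineer would, in place of code of your own. Each camera call takes 0.05 s, during which the arm holds its last target. There are 200 camera calls.

## Task

Build the calibration stack on the steel zero block: lay the blue plate squarely on the block with its edges flush, then the orange plate squarely on the blue one, marked face up. Then take the green-handled probe out of its leaning stand and hold it upright with its point on the red dot of the orange plate, pressing lightly so that the spring-loaded tip is about half-way in, and never pressing hard. Finish while still holding it there, with nothing but the tip touching the stack, the stack still square and the things lying about left where they are.

Things in the scene. Friction and masses are not known exactly. Their poses are not given: they have to be found in the camera images.
- block_top (a point): centre of the top face of the steel zero block, 80 (x) x 50 (y) x 16 mm, fixed to the bench; x along its length, z up
- plate_blue_mid (a point): centre (half-way up) of the blue plate, 80 (x) x 50 (y) x 12 mm, about 0.13 kg, lying loose on the bench; x along its length, z up; either way round will do
- plate_orange_mid (a point): centre (half-way up) of the orange plate, 80 (x) x 50 (y) x 12 mm, about 0.13 kg, lying loose on the bench with its marked face up; x along its length, z up; either way round will do
- mark (a point): the mark on the top face of the orange plate: a red dot 5 mm across in a white disc 15 mm across with a black rim; 18 mm from the plate's centre along its +x; z up
- probe_grip (a point): middle of the green handle of the pen-shaped probe (0.13 kg), on its axis; z runs along the probe from tip to butt. Handle round, 24 mm diameter, from 28 mm below this point (there begins a black flange, 32 mm diameter, 5 mm thick) to 28 mm above it (then a 4 mm butt cap). Starts in the stand, leaning 20 degrees from vertical, its flange sitting on the mouth of the stand's tube
- probe_point (a point): round brass end of the probe's sprung tip (8 mm diameter), moves with the tip; z from tip to butt; 108 mm from the handle's middle when not pressed. Between flange and tip: an aluminium barrel, 22 mm diameter, 55 mm long, from whose nose the tip stands out 20 mm
- probe_tip (a joint): how far the probe's tip is pushed in, m: 0 fully out, 0.014 hard against its stop; spring 350 N/m with 1 N preload (about 3.5 N half-way in)
- stand: fixed stand of the probe: dark base 85 (x) x 70 (y) x 8 mm and a grey tube 36 mm in diameter (25 mm bore, 40 mm long) between two cheeks (48 mm over them), its mouth 85 mm above the bench; origin under the centre of the base; z up; the probe in it leans with its butt toward the stand's -x (the robot's side); draw it out along its own axis by 80 mm or more
- box_mini_mid (a point): small brown card box, 54x67x38 mm, bystander; centre
- tape_measure_mid (a point): yellow pocket tape measure, 60x70x36 mm, bystander; centre
- marker_green_mid (a point): green marker pen lying on the bench, 136x19x20 mm, bystander; centre

How it is judged:
By the outcome, as a careful person would: the job done as asked, in the order asked, and still so for the second after the job is handed in, while the arm keeps its last pose, push and grip.
It also fails if it takes over 67 s, if anything falls off the work surface, if the arm or the gripper's body presses on something with over 40 N, if the wrist force passes 120 N, or if a joint passes its speed limit or range.

## Working session

There is one attempt and no reset: what is moved stays moved. The work goes in short steps, Python scripts to look and compute and a tool call to move; the robot and the scene stay as the last step left them, time stands still between calls to the robot, and variables do not carry over. Pictures are saved under pics/ and viewed, at most 10 in all, crops included, and the job is handed in when it is done.

Besides the shell and the picture viewer there is one more tool, called after "Call:" by a JSON object that holds its "method" and its "body", one argument or row to a line. drive_tool: Moves the arm, as the interface text tells. Its arguments: {"type":"object","properties":{"rows":{"type":"array","items":{"type":"object","properties":{"dx":{"type":"number"},"dy":{"type":"number"},"dz":{"type":"number"},"ax":{"type":"number"},"ay":{"type":"number"},"az":{"type":"number"},"hand":{"type":"number"}}}},"squeeze":{"type":"number"}},"required":["rows"]}

```bash
ls; mkdir -p pics
python3 - <<'E'
from bench import arm,eyes
import cv2
print(arm.read_state(), arm.tips_ahead)
for n in("top","side"):
    p=eyes.snapshot(n); cv2.imwrite(f"pics/{n}0.png",p["frame"]); print(n,p["fovy"],p["cx"],p["cy"],p["cam_to_world"],p["shot"])
    for t in["block_top","plate_blue_mid","plate_orange_mid","mark","probe_grip","probe_point","stand","box_mini_mid","tape_measure_mid","marker_green_mid"]:
        print(t,[(d["position"],round(d["score"],2)) for d in eyes.landmark_of(p,t)][:2])
E
```

```text
pics
{'time': 0.0, 'q': array([-1.39451923e+00,  4.94212254e-01,  1.34613759e+00,  1.59634204e-05,
        1.30250518e+00, -9.54886546e-02]), 'joint_velocities': array([ 0.00078267, -0.0004661 , -0.00078365, -0.00129544, -0.00072205,
        0.00213808]), 'joint_torque': array([-4.10423818e-03, -8.78844166e+01, -3.81864846e+01,  7.03693810e-02,
        5.33006899e-02, -6.23529832e-05]), 'position': array([ 0.16772199, -0.60170174,  0.23531799]), 'ee_rot': array([-3.11138440e+00, -4.25398609e-01,  5.59003516e-05]), 'wrist_force': array([0.14518949, 0.24013292, 0.16332257]), 'torque': array([ 0.01585087, -0.02032452, -0.0344562 ]), 'grasp_force': 0.0, 'width': 0.09141824094655435} 0.022
top 52.22277690898379 312.9337053771902 234.40048603398205 [[-0.02702157 -0.99364672  0.10925211  0.38304873]
 [-0.99949226  0.02870178  0.01383567 -0.04612746]
 [-0.01688349 -0.10882278 -0.99391778  1.24228217]
 [ 0.          0.          0.          1.        ]] 1
block_top [([306.3, 257.0], 0.8)]
plate_blue_mid [([444.6, 225.8], 0.64)]
plate_orange_mid [([386.5, 248.9], 0.78)]
mark [([386.1, 242.5], 0
[... 222 characters left out ...]
404679116 325.13890518140306 245.15474010721294 [[-0.92497938 -0.26593363  0.27146352  0.23259181]
 [-0.37981297  0.62352512 -0.68334364  0.69237641]
 [ 0.01245973 -0.73518414 -0.67775293  0.82517515]
 [ 0.          0.          0.          1.        ]] 2
block_top [([347.3, 282.4], 0.72)]
plate_blue_mid [([366.3, 199.6], 0.8), ([363.9, 236.5], 0.21)]
plate_orange_mid [([364.6, 236.5], 0.65)]
mark [([361.0, 231.1], 0.73)]
probe_grip [([306.5, 339.3], 0.96)]
probe_point []
stand [([299.1, 368.6], 0.63), ([309.9, 200.7], 0.17)]
box_mini_mid [([313.1, 200.1], 0.68)]
tape_measure_mid [([289.9, 227.5], 0.69), ([361.8, 234.3], 0.37)]
marker_green_mid [([385.2, 296.8], 0.88), ([347.0, 282.1], 0.36)]
```

View pics/top0.png

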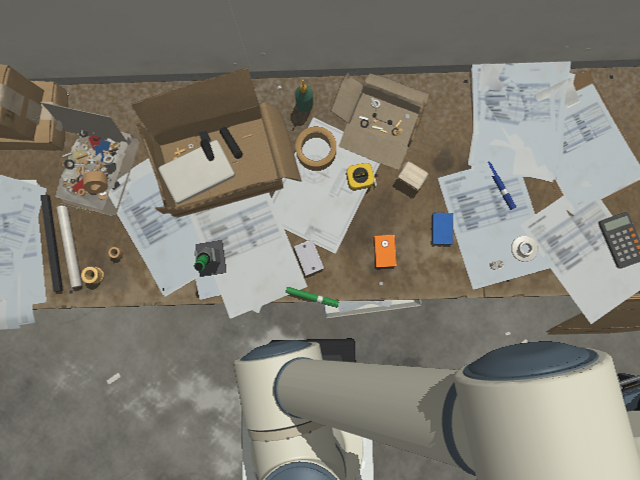

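View pics/side0.png

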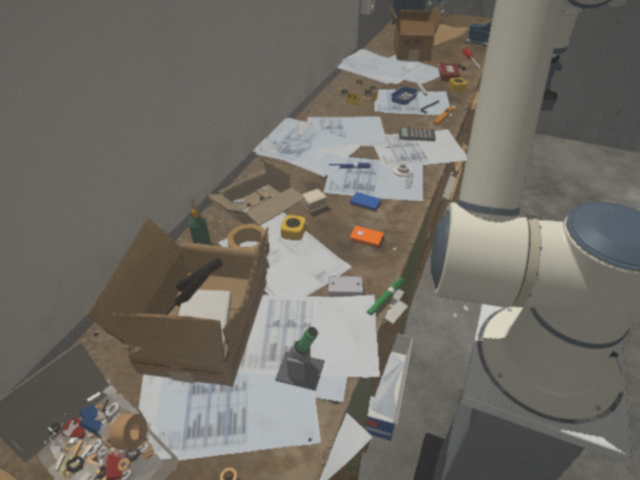

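The top view shows the block at (307,257), yawed. Orange is at (386,250), blue at (443,228), and the stand with the probe at (207,259). The side view agrees. Next I measure these precisely.

```bash
cat > h.py <<'E'
import numpy as np,cv2
from bench import arm,eyes
def ray(p,uv):
    f=240/np.tan(np.radians(p["fovy"]/2)); T=np.array(p["cam_to_world"])
    uv=np.atleast_2d(uv).astype(float)
    d=np.c_[(uv[:,0]-p["cx"])/f,(uv[:,1]-p["cy"])/f,np.ones(len(uv))]@T[:3,:3].T
    return T[:3,3],d
def plane(p,uv,z):
    o,d=ray(p,uv); return o+d*((z-o[2])/d[:,2])[:,None]
def proj(p,X):
    f=240/np.tan(np.radians(p["fovy"]/2)); T=np.array(p["cam_to_world"])
    c=(np.atleast_2d(X)-T[:3,3])@T[:3,:3]
    return c[:,:2]/c[:,2:]*f+[p["cx"],p["cy"]]
def tri(ps,uvs):
    A=0;b=0
    for p,uv in zip(ps,uvs):
        o,d=ray(p,uv); d=d[0]/np.linalg.norm(d[0]); M=np.eye(3)-np.outer(d,d); A=A+M; b=b+M@o
    X=np.linalg.solve(A,b); return X,[np.linalg.norm(proj(p,X)[0]-uv) for p,uv in zip(ps,uvs)]
def boxfit(ps,masks,h,z0,x0,size=(.08,.05)):
    "pose x,y,yaw of a box whose silhouette best matches the masks"
    from scipy.optimize import minimize
    S=8
    def cost(v):
        c,s=np.cos(v[2]),np.sin(v[2]); t=0
        P=np.array([[a*size[0]/2,b*size[1]/2] for a in(-1,1) for b in(-1,1)])@np.array([[c,s],[-s,c]])+v[:2]
        X=np.r_[np.c_[P,np.full(4,z0)],np.c_[P,np.full(4,z0+h)]]
        for p,m in zip(ps,masks):
            r=np.zeros((480*S//4,640*S//4),np.uint8) if 0 else None
            hull=cv2.convexHull(proj(p,X).astype(np.float32))[:,0]
            lo=np.floor(hull.min(0)).astype(int)-12
            img=np.zeros((80*S,80*S),np.uint8)
            cv2.fillPoly(img,[np.round((hull-lo+.5)*S-.5).astype(np.int32)],255)
            soft=cv2.resize(img,(80,80),interpolation=cv2.INTER_AREA)/255.
            mm=np.zeros((80,80)); sub=m[max(lo[1],0):lo[1]+80,max(lo[0],0):lo[0]+80]; mm[:sub.shape[0],:sub.shape[1]]=sub
            t+=((soft-mm)**2).sum()
        return t
    best=min((minimize(cost,[*x0,a],method="Nelder-Mead",options=dict(initial_simplex=[[x0[0],x0[1],a],[x0[0]+.006,x0[1],a],[x0[0],x0[1]+.006,a],[x0[0],x0[1],a+.2]],xatol=1e-4)) for a in np.arange(-1.5,1.5,.35)),key=lambda r:r.fun)
    return best.x,best.fun
E
python3 - <<'E'
from h import *
ps=[eyes.snapshot("top"),eyes.snapshot("side")]
for t,h in(("plate_blue_mid",.012),("plate_orange_mid",.012),("block_top",.016)):
    q=[eyes.landmark_of(p,t)[0]["position"] for p in ps]
    X,e=tri(ps,q); print(t,X.round(4),np.round(e,1),[plane(p,u,h)[0].round(4) for p,u in zip(ps,q)])
    if t=="block_top":
        ms=[]
        for p,u in zip(ps,q):
            g=cv2.cvtColor(p["frame"],cv2.COLOR_BGR2HSV)
            print(p["frame"][int(u[1])-12:int(u[1])+14:3,int(u[0])].tolist(),p["frame"][int(u[1]),int(u[0])-20:int(u[0])+22:4].tolist())
        continue
    o=[eyes.outline_of(p,t)[0] for p in ps]
    ms=[a["mask"] for a in o]
    for k in([0],[1],[0,1]):
        v,f=boxfit([ps[i] for i in k],[ms[i] for i in k],h,0,X[:2]); print(k,v.round(4),round(f,1),[int(m.sum()) for m in ms])
for t in("probe_grip","stand","mark"):
    q=[eyes.landmark_of(p,t)[0]["position"] for p in ps]; X,e=tri(ps,q); print(t,X.round(4),np.round(e,1))
c=[ps[0]["frame"][150:310,180:460]]
cv2.imwrite("pics/crop.png",cv2.resize(c[0],None,fx=2.8,fy=2.8,interpolation=cv2.INTER_CUBIC))
c=ps[1]["frame"][270:400,250:400]
cv2.imwrite("pics/crop2.png",cv2.resize(c,None,fx=4.5,fy=4.5,interpolation=cv2.INTER_CUBIC))
E
```

```text
plate_blue_mid [ 0.5227 -0.3514  0.0194] [0.7 0.6] [array([ 0.5252, -0.3529,  0.012 ]), array([ 0.5237, -0.3613,  0.012 ])]
[0] [ 0.5252 -0.3557 -0.0679] 17.0 [649, 371]
[1] [ 0.5235 -0.3564 -0.0644] 15.0 [649, 371]
[0, 1] [ 0.5249 -0.3559 -0.073 ] 36.8 [649, 371]
plate_orange_mid [ 0.4729 -0.2149 -0.0013] [0.1 0.1] [array([ 0.4718, -0.2132,  0.012 ]), array([ 0.4692, -0.2003,  0.012 ])]
[0] [ 0.4724 -0.2078  0.0338] 22.0 [629, 466]
[1] [ 0.4712 -0.2099  0.0178] 15.2 [629, 466]
[0, 1] [ 0.4719 -0.2083  0.025 ] 51.5 [629, 466]
block_top [ 0.4598 -0.014   0.0214] [0.1 0.1] [array([ 0.46  , -0.0139,  0.016 ]), array([ 0.4615, -0.0187,  0.016 ])]
[[189, 186, 188], [188, 186, 187], [186, 186, 187], [188, 186, 187], [185, 183, 184], [185, 183, 186], [186, 185, 186], [188, 185, 186], [185, 183, 184]] [[193, 197, 193], [192, 195, 192], [148, 157, 160], [184, 182, 184], [184, 183, 185], [185, 183, 184], [187, 185, 187], [189, 186, 188], [142, 142, 144], [73, 97, 114], [69, 91, 105]]
[[139, 145, 151], [85, 103, 117], [160, 160, 163], [169, 168, 171], [169, 169, 173], [171, 169, 172], [170, 166, 168], [107, 106, 109], [102, 104, 106]] [[174, 177, 178], [153, 155, 161], [126, 124, 126], [174, 169, 174], [172, 168, 173], [169, 169, 173], [170, 167, 172], [172, 171, 173], [132, 130, 133], [150, 148, 153], [80, 99, 114]]
probe_grip [0.4505 0.2316 0.1152] [1.1 1.4]
stand [ 0.4675  0.2315 -0.002 ] [2.1 2.6]
mark [ 0.4893 -0.2123  0.0034] [1.2 1.1]
```

View pics/crop.png

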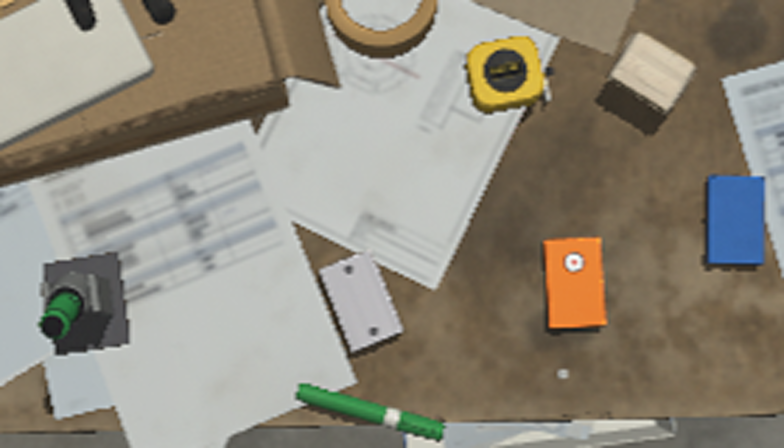

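View pics/crop2.png

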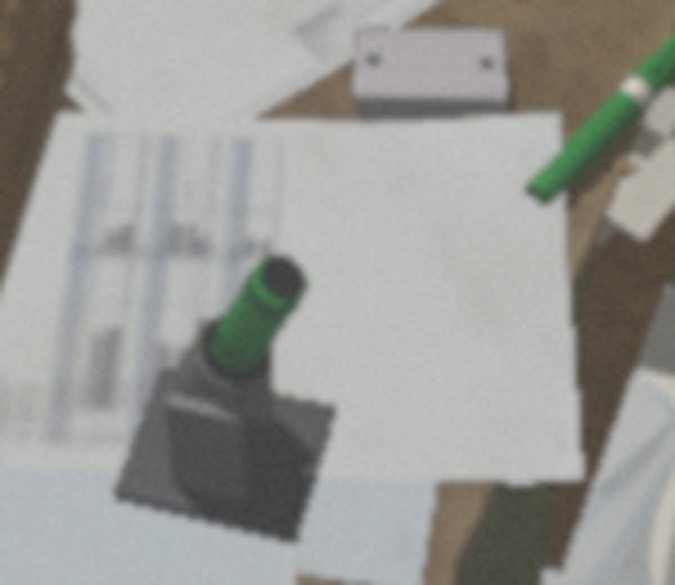

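The crops show the block's top corners at about (319,270), (366,252), (402,332), (354,354) in the top crop and (357,30), (502,32), (507,98), (354,98) in the side crop. The orange mark is at its +x end. The stand base is slightly yawed.

Run:
```python
from h import *
ps=[eyes.snapshot("top"),eyes.snapshot("side")]
a=(np.array([(319,270),(366,252),(402,332),(354,354)])+.5)/2.8-.5+[180,150]
b=(np.array([(507,98),(354,98),(357,30),(502,32)])+.5)/4.5-.5+[250,270]
for p,c in((ps[0],a),(ps[1],b)):
    W=plane(p,c,.016)[:,:2]; r=cv2.minAreaRect(W.astype(np.float32)); print("block",W.mean(0).round(4),r, W.round(3).tolist())
# bright-face segmentation of block: grabcut
for p,c in((ps[0],a),(ps[1],b)):
    f=p["frame"]; m=np.full(f.shape[:2],cv2.GC_BGD,np.uint8); hull=c.astype(np.float32); ce=hull.mean(0)
    cv2.fillPoly(m,[np.int32(ce+(hull-ce)*1.35)],cv2.GC_PR_BGD); cv2.fillPoly(m,[np.int32(hull)],cv2.GC_PR_FGD); cv2.fillPoly(m,[np.int32(ce+(hull-ce)*.7)],cv2.GC_FGD)
    cv2.grabCut(f,m,None,np.zeros((1,65)),np.zeros((1,65)),3,cv2.GC_INIT_WITH_MASK)
    fg=(m&1).astype(np.uint8); n=int(fg.sum()); v,e=boxfit([p],[fg],.0005,.0155,(.46,-.014)); print("grab",n,v.round(4),round(e,1))
# stand base top corners, top view
s=(np.array([(41,262),(121,252),(130,345),(56,354)])+.5)/2.8-.5+[180,150]
W=plane(ps[0],s,.008)[:,:2]; print("base",W.mean(0).round(4),cv2.minAreaRect(W.astype(np.float32)),np.degrees(np.arctan2(*(W[1]-W[2])[::-1])))
s=(np.array([(335,406),(298,541),(116,495),(170,370)])+.5)/4.5-.5+[250,270]
W=plane(ps[1],s,.008)[:,:2]; print("base2",W.round(3).tolist(),W.mean(0))
# handle: green mask axis in each view -> 3D line
N=[];
for p,bx in zip(ps,((190,240,220,285),(285,330,320,355))):
    x0,x1,y0,y1=bx; g=cv2.cvtColor(p["frame"],cv2.COLOR_BGR2HSV)
    m=(g[...,0]>45)&(g[...,0]<85)&(g[...,1]>100); k=np.zeros_like(m); k[y0:y1,x0:x1]=m[y0:y1,x0:x1]
    ys,xs=np.nonzero(k); P=np.c_[xs,ys].astype(np.float32); l=cv2.fitLine(P,cv2.DIST_L2,0,.01,.01).ravel(); q=P.mean(0)
    d=ray(p,[q-l[:2]*8,q+l[:2]*8])[1]; n=np.cross(d[0],d[1]); N.append(n/np.linalg.norm(n)); print(len(P),q,l[:2])
ax=np.cross(*N); ax/=np.linalg.norm(ax); ax*=np.sign(ax[2]); print("axis",ax,np.degrees(np.arccos(ax[2])),np.degrees(np.arctan2(ax[1],ax[0])))
o=[ps[i]["cam_to_world"][:3,3] if hasattr(ps[i]["cam_to_world"],"shape") else np.array(ps[i]["cam_to_world"])[:3,3] for i in(0,1)]
A=np.array([*N,[0,0,1]]); print("axis at z=.11:",np.linalg.solve(A,[N[0]@o[0],N[1]@o[1],.11]))
```

```text
block [ 0.46   -0.0159] ((0.46014267206192017, -0.01636703684926033), (0.08156079798936844, 0.04707293212413788), 21.21712303161621) [[0.49, 0.02], [0.505, -0.022], [0.432, -0.053], [0.414, -0.009]]
block [ 0.4613 -0.0166] ((0.4616333544254303, -0.016292843967676163), (0.07964682579040527, 0.04861517623066902), 22.187280654907227) [[0.416, -0.01], [0.489, 0.021], [0.506, -0.024], [0.434, -0.053]]
grab 738 [ 0.4574 -0.0145  0.3563] 82.4
grab 554 [ 0.463  -0.018   0.3913] 16.3
base [0.4663 0.2313] ((0.4661443531513214, 0.2325318455696106), (0.08475427329540253, 0.07322606444358826), 5.510948181152344) 5.106816611108541
base2 [[0.429, 0.192], [0.418, 0.261], [0.501, 0.272], [0.508, 0.204]] [0.46409292 0.23220631]
112 [202.16072 260.50894] [ 0.37159708 -0.9283941 ]
11 [304.63635 336.63635] [ 0.61771005 -0.786406  ]
axis [-0.39741703 -0.08266832  0.91390681] 23.949046622281077 -168.2492451852862
axis at z=.11: [0.45872496 0.22647946 0.11      ]
```

Call:
{"method": "drive_tool", "body": {
  "rows": [
    {"dx":1,"dy":0.8,"az":-0.3,"hand":80},
    {"dx":1,"dy":0.8,"az":-0.3},
    {"dx":1,"dy":0.8,"az":-0.3},
    {"dx":1,"dy":0.8,"az":-0.3},
    {"dx":1,"dy":0.8,"az":-0.3},
    {"dx":1,"dy":0.8,"az":-0.3},
    {"dx":1,"dy":0.8,"dz":-0.5,"az":-0.15},
    {"dx":1,"dy":0.8,"dz":-0.8},
    {"dx":1,"dy":0.8,"dz":-1},
    {"dx":1,"dy":0.8,"dz":-1}
  ]
}}

```text
validation failed for argument at $.ro...
```

Call:
{"method": "drive_tool", "body": {
  "rows": [
    {"dx":1,"dy":0.8,"dz":0,"ax":0,"ay":0,"az":-0.3,"hand":80},
    {"dx":1,"dy":0.8,"dz":0,"ax":0,"ay":0,"az":-0.3,"hand":80},
    {"dx":1,"dy":0.8,"dz":0,"ax":0,"ay":0,"az":-0.3,"hand":80},
    {"dx":1,"dy":0.8,"dz":0,"ax":0,"ay":0,"az":-0.3,"hand":80},
    {"dx":1,"dy":0.8,"dz":0,"ax":0,"ay":0,"az":-0.3,"hand":80},
    {"dx":1,"dy":0.8,"dz":0,"ax":0,"ay":0,"az":-0.3,"hand":80},
    {"dx":1,"dy":0.8,"dz":-0.5,"ax":0,"ay":0,"az":-0.15,"hand":80},
    {"dx":1,"dy":0.8,"dz":-0.8,"ax":0,"ay":0,"az":0,"hand":80},
    {"dx":1,"dy":0.8,"dz":-1,"ax":0,"ay":0,"az":0,"hand":80},
    {"dx":1,"dy":0.8,"dz":-1,"ax":0,"ay":0,"az":0,"hand":80}
  ]
}}

```text
time: 3.35
position: [0.4688, -0.3613, 0.1362]
ee_rot: [3.139, -0.108, 0.001]
wrist_force: [0.2, -0.6, 0.2]
width: 0.0729
grasp_force: 0.0
```

Call:
{"method": "drive_tool", "body": {
  "rows": [
    {"dx":0.94,"dy":0.1,"dz":0,"ax":0,"ay":0,"az":0,"hand":80},
    {"dx":0.94,"dy":0.1,"dz":-0.5,"ax":0,"ay":0,"az":0,"hand":80},
    {"dx":0,"dy":0,"dz":-1,"ax":0,"ay":0,"az":0,"hand":80},
    {"dx":0,"dy":0,"dz":-1,"ax":0,"ay":0,"az":0,"hand":80},
    {"dx":0,"dy":0,"dz":-0.8,"ax":0,"ay":0,"az":0,"hand":80},
    {"dx":0,"dy":0,"dz":-0.37,"ax":0,"ay":0,"az":0,"hand":80},
    {"dx":0,"dy":0,"dz":0,"ax":0,"ay":0,"az":0,"hand":40},
    {"dx":0,"dy":0,"dz":0,"ax":0,"ay":0,"az":0,"hand":40},
    {"dx":0,"dy":0,"dz":0,"ax":0,"ay":0,"az":0,"hand":40},
    {"dx":0,"dy":0,"dz":0,"ax":0,"ay":0,"az":0,"hand":40}
  ],
  "squeeze": 15
}}

```text
time: 4.6
position: [0.5247, -0.3565, 0.0278]
ee_rot: [3.139, -0.108, 0.002]
wrist_force: [0.1, -0.6, 6.9]
width: 0.0499
grasp_force: 15.0
```

Call:
{"method": "drive_tool", "body": {
  "rows": [
    {"dx":0,"dy":0,"dz":1,"ax":0,"ay":0,"az":0,"hand":40},
    {"dx":0,"dy":0.5,"dz":1,"ax":0,"ay":0,"az":0.25,"hand":40},
    {"dx":-0.2,"dy":1,"dz":0,"ax":0,"ay":0,"az":0.3,"hand":40},
    {"dx":-0.2,"dy":1,"dz":0,"ax":0,"ay":0,"az":0.3,"hand":40},
    {"dx":-0.2,"dy":1,"dz":0,"ax":0,"ay":0,"az":0.3,"hand":40},
    {"dx":-0.2,"dy":1,"dz":0,"ax":0,"ay":0,"az":0.3,"hand":40},
    {"dx":-0.2,"dy":1,"dz":0,"ax":0,"ay":0,"az":0.3,"hand":40},
    {"dx":-0.2,"dy":1,"dz":0,"ax":0,"ay":0,"az":0.3,"hand":40},
    {"dx":-0.3,"dy":1,"dz":0,"ax":0,"ay":0,"az":0.3,"hand":40},
    {"dx":-0.3,"dy":1,"dz":0,"ax":0,"ay":0,"az":0.2,"hand":40}
  ]
}}

```text
time: 5.85
position: [0.47, -0.1002, 0.0872]
ee_rot: [3.085, 0.59, 0.001]
wrist_force: [1.5, -0.7, -2.1]
width: 0.0502
grasp_force: 15.0
```

Call:
{"method": "drive_tool", "body": {
  "rows": [
    {"dx":-0.3,"dy":1,"dz":0,"ax":0,"ay":0,"az":0,"hand":40},
    {"dx":-0.02,"dy":1,"dz":0,"ax":0,"ay":0,"az":0,"hand":40},
    {"dx":0,"dy":0.83,"dz":0,"ax":0,"ay":0,"az":0,"hand":40},
    {"dx":0,"dy":0,"dz":0,"ax":0,"ay":0,"az":0,"hand":40}
  ]
}}

```text
time: 6.35
position: [0.4605, -0.015, 0.0871]
ee_rot: [3.085, 0.591, 0.0]
wrist_force: [-0.2, -0.2, -2.3]
width: 0.0495
grasp_force: 15.0
```

Call:
{"method": "drive_tool", "body": {
  "rows": [
    {"dx":0.02,"dy":-0.05,"dz":-0.8,"ax":0,"ay":0,"az":0,"hand":40},
    {"dx":0,"dy":0,"dz":-0.45,"ax":0,"ay":0,"az":0,"hand":40},
    {"dx":0,"dy":0,"dz":-0.1,"ax":0,"ay":0,"az":0,"hand":40},
    {"dx":0,"dy":0,"dz":-0.04,"ax":0,"ay":0,"az":0,"hand":40},
    {"dx":0,"dy":0,"dz":0,"ax":0,"ay":0,"az":0,"hand":40}
  ]
}}

```text
time: 6.98
position: [0.4614, -0.0178, 0.0455]
ee_rot: [3.086, 0.588, 0.001]
wrist_force: [0.5, 0.4, -2.1]
width: 0.0502
grasp_force: 15.0
```

Call:
{"method": "drive_tool", "body": {
  "rows": [
    {"dx":0,"dy":0.02,"dz":-0.04,"ax":0,"ay":0,"az":0,"hand":40},
    {"dx":0,"dy":0,"dz":-0.03,"ax":0,"ay":0,"az":0,"hand":40},
    {"dx":0,"dy":0,"dz":0,"ax":0,"ay":0,"az":0,"hand":40}
  ]
}}

```text
time: 7.35
position: [0.4615, -0.017, 0.0435]
ee_rot: [3.086, 0.588, 0.001]
wrist_force: [-0.8, 1.4, 9.1]
width: 0.0499
grasp_force: 15.0
```

Run:
```python
from h import *
ps=[eyes.snapshot("top"),eyes.snapshot("side")]
for _ in range(1):
  s=arm.read_state(); print(s["position"],s["wrist_force"],s["width"])
cv2.imwrite("pics/b1.png",np.hstack([cv2.resize(ps[0]["frame"][225:295,270:350],None,fx=5,fy=5,interpolation=cv2.INTER_CUBIC),cv2.resize(ps[1]["frame"][240:310,300:380],None,fx=5,fy=5,interpolation=cv2.INTER_CUBIC)]))
```

```text
[ 0.46142913 -0.01698539  0.04346138] [-1.02542376  1.18829005  8.66119699] 0.049629631262766295
```

View pics/b1.png

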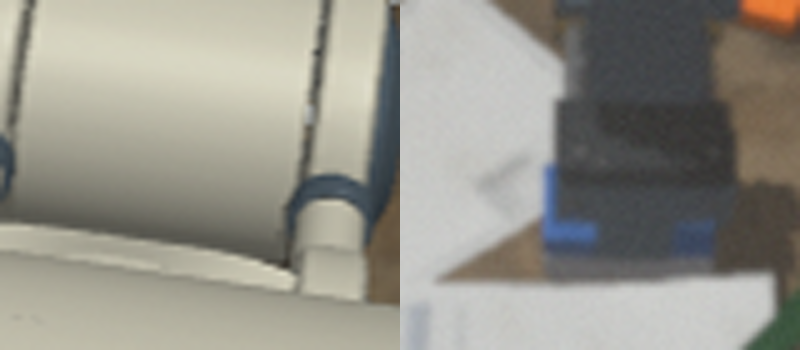

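The side view shows blue resting on the block, nearly flush. I open, lower, and squeeze the block and plate together across y.

Call:
{"method": "drive_tool", "body": {
  "rows": [
    {"dx":0,"dy":0,"dz":0,"ax":0,"ay":0,"az":0,"hand":70},
    {"dx":0,"dy":0,"dz":0,"ax":0,"ay":0,"az":0,"hand":70},
    {"dx":0,"dy":0,"dz":-0.2,"ax":0,"ay":0,"az":0,"hand":70},
    {"dx":0,"dy":0,"dz":-0.2,"ax":0,"ay":0,"az":0,"hand":70},
    {"dx":0,"dy":0,"dz":0,"ax":0,"ay":0,"az":0,"hand":45},
    {"dx":0,"dy":0,"dz":0,"ax":0,"ay":0,"az":0,"hand":45},
    {"dx":0,"dy":0,"dz":0,"ax":0,"ay":0,"az":0,"hand":45},
    {"dx":0,"dy":0,"dz":0,"ax":0,"ay":0,"az":0,"hand":45}
  ],
  "squeeze": 8
}}

```text
time: 8.45
position: [0.461, -0.017, 0.0309]
ee_rot: [-3.086, -0.588, 0.001]
wrist_force: [0.0, -0.4, -10.3]
width: 0.0506
grasp_force: 8.0
```

Call:
{"method": "drive_tool", "body": {
  "rows": [
    {"dx":0,"dy":0,"dz":0,"ax":0,"ay":0,"az":0,"hand":45},
    {"dx":0,"dy":0,"dz":0,"ax":0,"ay":0,"az":0,"hand":45},
    {"dx":0,"dy":0,"dz":0,"ax":0,"ay":0,"az":0,"hand":45}
  ],
  "squeeze": 25
}}

```text
time: 8.82
position: [0.461, -0.0171, 0.0309]
ee_rot: [-3.086, -0.588, 0.001]
wrist_force: [-0.5, -1.0, -15.6]
width: 0.0499
grasp_force: 25.0
```

Run:
```python
from h import *
s=arm.read_state(); print({k:np.round(s[k],4) for k in s})
```

```text
{'time': np.float64(8.825), 'q': array([-0.1666,  0.6082,  1.9416,  0.    ,  0.5922,  1.0278]), 'joint_velocities': array([-0.0007,  0.0024, -0.0003,  0.0008,  0.0009,  0.0006]), 'joint_torque': array([ 9.03200e-01, -8.01251e+01, -1.48330e+01, -2.30000e-03,
        3.91000e-02, -3.34300e-01]), 'position': array([ 0.461 , -0.0171,  0.0309]), 'ee_rot': array([-3.086e+00, -5.877e-01,  6.000e-04]), 'wrist_force': array([ -0.5334,  -0.9903, -15.6236]), 'torque': array([-0.1687, -0.0161, -0.3424]), 'grasp_force': np.float64(24.9795), 'width': np.float64(0.0499)}
```

Call:
{"method": "drive_tool", "body": {
  "rows": [
    {"dx":0,"dy":0,"dz":0,"ax":0,"ay":0,"az":0,"hand":100},
    {"dx":0,"dy":0,"dz":0,"ax":0,"ay":0,"az":0,"hand":100},
    {"dx":0,"dy":0,"dz":1,"ax":0,"ay":0,"az":0,"hand":100},
    {"dx":0,"dy":0,"dz":0.5,"ax":0,"ay":0,"az":1,"hand":100},
    {"dx":0,"dy":0,"dz":0,"ax":0,"ay":0,"az":1,"hand":100},
    {"dx":0,"dy":0,"dz":0,"ax":0,"ay":0,"az":1,"hand":100},
    {"dx":0,"dy":0,"dz":0,"ax":0,"ay":0,"az":1,"hand":100},
    {"dx":0,"dy":0,"dz":0,"ax":0,"ay":0,"az":1,"hand":100},
    {"dx":0,"dy":0,"dz":0,"ax":0,"ay":0,"az":1,"hand":100},
    {"dx":0,"dy":0,"dz":0,"ax":0,"ay":0,"az":1,"hand":100}
  ]
}}

```text
time: 10.07
position: [0.4614, -0.0171, 0.0763]
ee_rot: [2.184, 2.258, 0.001]
wrist_force: [0.6, -0.5, -0.5]
width: 0.0912
grasp_force: 0.0
```

Call:
{"method": "drive_tool", "body": {
  "rows": [
    {"dx":0,"dy":0,"dz":0,"ax":0,"ay":0,"az":1,"hand":100},
    {"dx":0,"dy":0,"dz":0,"ax":0,"ay":0,"az":0.98,"hand":100},
    {"dx":0,"dy":0,"dz":0,"ax":0,"ay":0,"az":0,"hand":100}
  ]
}}

```text
time: 10.45
position: [0.4614, -0.0171, 0.0762]
ee_rot: [1.772, 2.594, 0.0]
wrist_force: [0.3, 0.1, -0.9]
width: 0.0913
grasp_force: 0.0
```

Call:
{"method": "drive_tool", "body": {
  "rows": [
    {"dx":0,"dy":0,"dz":-0.7,"ax":0,"ay":0,"az":0,"hand":100},
    {"dx":0,"dy":0,"dz":-0.2,"ax":0,"ay":0,"az":0,"hand":100},
    {"dx":0,"dy":0,"dz":-0.1,"ax":0,"ay":0,"az":0,"hand":100},
    {"dx":0,"dy":0,"dz":0,"ax":0,"ay":0,"az":0,"hand":100}
  ]
}}

```text
time: 10.95
position: [0.4613, -0.0171, 0.0462]
ee_rot: [1.772, 2.594, 0.0]
wrist_force: [-0.1, -0.1, 0.6]
width: 0.0911
grasp_force: 0.0
```

Call:
{"method": "drive_tool", "body": {
  "rows": [
    {"dx":0,"dy":0,"dz":-0.25,"ax":0,"ay":0,"az":0,"hand":100},
    {"dx":0,"dy":0,"dz":-0.25,"ax":0,"ay":0,"az":0,"hand":100},
    {"dx":0,"dy":0,"dz":0,"ax":0,"ay":0,"az":0,"hand":80},
    {"dx":0,"dy":0,"dz":0,"ax":0,"ay":0,"az":0,"hand":80},
    {"dx":0,"dy":0,"dz":0,"ax":0,"ay":0,"az":0,"hand":80},
    {"dx":0,"dy":0,"dz":0,"ax":0,"ay":0,"az":0,"hand":80}
  ],
  "squeeze": 8
}}

```text
time: 11.7
position: [0.4625, -0.017, 0.031]
ee_rot: [1.771, 2.593, 0.002]
wrist_force: [8.1, 4.1, -10.9]
width: 0.0798
grasp_force: 8.0
```

Run:
```python
from h import *
s=arm.read_state(); print({k:np.round(s[k],4) for k in s})
```

```text
{'time': np.float64(11.7), 'q': array([-1.662e-01,  6.084e-01,  1.940e+00,  7.000e-04,  5.910e-01,
       -5.393e-01]), 'joint_velocities': array([ 0.0001,  0.0005,  0.0015, -0.0004,  0.0003, -0.0007]), 'joint_torque': array([ -2.063 , -76.312 ,  -9.8912,  -1.1309,   2.0754,  -0.1645]), 'position': array([ 0.4625, -0.017 ,  0.031 ]), 'ee_rot': array([1.7706e+00, 2.5929e+00, 2.0000e-03]), 'wrist_force': array([  8.0683,   4.0625, -10.9259]), 'torque': array([ 0.7142, -1.2588, -0.157 ]), 'grasp_force': np.float64(7.9945), 'width': np.float64(0.0798)}
```

Call:
{"method": "drive_tool", "body": {
  "rows": [
    {"dx":0.04,"dy":0.016,"dz":0,"ax":0,"ay":0,"az":0,"hand":80},
    {"dx":0,"dy":0,"dz":0,"ax":0,"ay":0,"az":0,"hand":80},
    {"dx":0,"dy":0,"dz":0,"ax":0,"ay":0,"az":0,"hand":80}
  ],
  "squeeze": 20
}}

```text
time: 12.08
position: [0.4626, -0.0169, 0.031]
ee_rot: [1.771, 2.594, -0.0]
wrist_force: [0.6, -4.7, -6.5]
width: 0.0796
grasp_force: 20.0
```

Call:
{"method": "drive_tool", "body": {
  "rows": [
    {"dx":0,"dy":0,"dz":0,"ax":0,"ay":0,"az":0,"hand":100},
    {"dx":0,"dy":0,"dz":0,"ax":0,"ay":0,"az":0,"hand":100},
    {"dx":0,"dy":0,"dz":1,"ax":0,"ay":0,"az":0,"hand":100},
    {"dx":0,"dy":0,"dz":1,"ax":0,"ay":0,"az":-1,"hand":80},
    {"dx":0,"dy":-0.5,"dz":0,"ax":0,"ay":0,"az":-1,"hand":80},
    {"dx":0.06,"dy":-1,"dz":0,"ax":0,"ay":0,"az":-1,"hand":80},
    {"dx":0.06,"dy":-1,"dz":0,"ax":0,"ay":0,"az":-1,"hand":80},
    {"dx":0.06,"dy":-1,"dz":0,"ax":0,"ay":0,"az":-1,"hand":80},
    {"dx":0.06,"dy":-1,"dz":0,"ax":0,"ay":0,"az":-1,"hand":80},
    {"dx":0.06,"dy":-1,"dz":0,"ax":0,"ay":0,"az":-1,"hand":80}
  ]
}}

```text
time: 13.32
position: [0.4713, -0.1824, 0.0911]
ee_rot: [-2.942, -1.101, 0.0]
wrist_force: [0.2, 0.3, 0.1]
width: 0.0728
grasp_force: 0.0
```

Call:
{"method": "drive_tool", "body": {
  "rows": [
    {"dx":0.01,"dy":-0.8,"dz":0,"ax":0,"ay":0,"az":-1,"hand":80},
    {"dx":0,"dy":-0.08,"dz":0,"ax":0,"ay":0,"az":-1,"hand":80},
    {"dx":0,"dy":0,"dz":0,"ax":0,"ay":0,"az":-1,"hand":80},
    {"dx":0,"dy":0,"dz":0,"ax":0,"ay":0,"az":-1,"hand":80},
    {"dx":0,"dy":0,"dz":-0.8,"ax":0,"ay":0,"az":0,"hand":80}
  ]
}}

```text
time: 13.95
position: [0.4725, -0.2084, 0.0679]
ee_rot: [3.14, 0.033, 0.004]
wrist_force: [-0.2, -0.9, 0.0]
width: 0.073
grasp_force: 0.0
```

Run:
```python
from h import *
s=arm.read_state(); print({k:np.round(s[k],4) for k in ("time","position","ee_rot","wrist_force")})
ps=[eyes.snapshot("side")]
b=boxfit
m=[eyes.outline_of(ps[0],"plate_blue_mid")[0]["mask"]]
print("blue",m[0].sum(),boxfit(ps,m,.012,.016,(.462,-.0165)))
```

```text
{'time': np.float64(13.95), 'position': array([ 0.4725, -0.2084,  0.0679]), 'ee_rot': array([3.14  , 0.033 , 0.0039]), 'wrist_force': array([-0.179 , -0.94  ,  0.0277])}
blue 592 (array([ 0.46042086, -0.01739294,  0.36031327]), np.float64(44.19801614763553))
```

Call:
{"method": "drive_tool", "body": {
  "rows": [
    {"dx":0,"dy":0,"dz":-0.9,"ax":0,"ay":0,"az":0,"hand":80},
    {"dx":0,"dy":0,"dz":-0.4,"ax":0,"ay":0,"az":0,"hand":80},
    {"dx":0,"dy":0,"dz":0,"ax":0,"ay":0,"az":0,"hand":40},
    {"dx":0,"dy":0,"dz":0,"ax":0,"ay":0,"az":0,"hand":40},
    {"dx":0,"dy":0,"dz":0,"ax":0,"ay":0,"az":0,"hand":40},
    {"dx":0,"dy":0,"dz":0,"ax":0,"ay":0,"az":0,"hand":40}
  ],
  "squeeze": 15
}}

```text
time: 14.8
position: [0.4721, -0.2082, 0.0287]
ee_rot: [3.141, 0.038, 0.002]
wrist_force: [-0.9, 0.4, 7.6]
width: 0.0495
grasp_force: 15.0
```

Call:
{"method": "drive_tool", "body": {
  "rows": [
    {"dx":0,"dy":0,"dz":1,"ax":0,"ay":0,"az":0,"hand":40},
    {"dx":0,"dy":0.39,"dz":1,"ax":0,"ay":0,"az":0.3,"hand":40},
    {"dx":-0.05,"dy":1,"dz":0,"ax":0,"ay":0,"az":0.4,"hand":40},
    {"dx":-0.08,"dy":1,"dz":0,"ax":0,"ay":0,"az":0.4,"hand":40},
    {"dx":-0.05,"dy":1,"dz":0,"ax":0,"ay":0,"az":0.4,"hand":40},
    {"dx":-0.05,"dy":1,"dz":0,"ax":0,"ay":0,"az":0.4,"hand":40},
    {"dx":-0.05,"dy":1,"dz":0,"ax":0,"ay":0,"az":0.1,"hand":40},
    {"dx":-0.05,"dy":1,"dz":0,"ax":0,"ay":0,"az":0,"hand":40},
    {"dx":0,"dy":0,"dz":0,"ax":0,"ay":0,"az":0,"hand":40},
    {"dx":0,"dy":0,"dz":0,"ax":0,"ay":0,"az":0,"hand":40}
  ]
}}

```text
time: 16.05
position: [0.462, -0.0165, 0.0882]
ee_rot: [3.087, 0.583, 0.001]
wrist_force: [0.6, -1.2, -2.2]
width: 0.0501
grasp_force: 15.0
```

Call:
{"method": "drive_tool", "body": {
  "rows": [
    {"dx":0,"dy":0,"dz":-0.6,"ax":0,"ay":0,"az":0,"hand":40},
    {"dx":0,"dy":0,"dz":-0.3,"ax":0,"ay":0,"az":0,"hand":40},
    {"dx":0,"dy":0,"dz":-0.1,"ax":0,"ay":0,"az":0,"hand":40},
    {"dx":0,"dy":0,"dz":-0.03,"ax":0,"ay":0,"az":0,"hand":40},
    {"dx":0,"dy":0,"dz":0,"ax":0,"ay":0,"az":0,"hand":40}
  ]
}}

```text
time: 16.68
position: [0.4619, -0.0164, 0.0574]
ee_rot: [3.087, 0.582, 0.0]
wrist_force: [-0.6, 0.1, -1.5]
width: 0.0497
grasp_force: 15.0
```

Call:
{"method": "drive_tool", "body": {
  "rows": [
    {"dx":0,"dy":0,"dz":-0.04,"ax":0,"ay":0,"az":0,"hand":40},
    {"dx":0,"dy":0,"dz":0,"ax":0,"ay":0,"az":0,"hand":40}
  ]
}}

```text
time: 16.92
position: [0.4621, -0.0163, 0.0564]
ee_rot: [3.087, 0.583, 0.001]
wrist_force: [-1.0, -0.8, 8.2]
width: 0.0497
grasp_force: 15.0
```

Call:
{"method": "drive_tool", "body": {
  "rows": [
    {"dx":0,"dy":0,"dz":0,"ax":0,"ay":0,"az":0,"hand":70},
    {"dx":0,"dy":0,"dz":0,"ax":0,"ay":0,"az":0,"hand":70},
    {"dx":0,"dy":0,"dz":-0.4,"ax":0,"ay":0,"az":0,"hand":70},
    {"dx":0,"dy":0,"dz":-0.4,"ax":0,"ay":0,"az":0,"hand":70},
    {"dx":0,"dy":0,"dz":0,"ax":0,"ay":0,"az":0,"hand":45},
    {"dx":0,"dy":0,"dz":0,"ax":0,"ay":0,"az":0,"hand":45},
    {"dx":0,"dy":0,"dz":0,"ax":0,"ay":0,"az":0,"hand":45},
    {"dx":0,"dy":0,"dz":0,"ax":0,"ay":0,"az":0,"hand":45}
  ],
  "squeeze": 20
}}

```text
time: 17.92
position: [0.4618, -0.0167, 0.0316]
ee_rot: [3.087, 0.582, -0.001]
wrist_force: [1.4, -7.1, -18.6]
width: 0.05
grasp_force: 20.0
```

Run:
```python
from h import *
s=arm.read_state(); print({k:np.round(s[k],4) for k in s})
```

```text
{'time': np.float64(17.925), 'q': array([-1.6520e-01,  6.0730e-01,  1.9394e+00, -8.0000e-04,  5.9520e-01,
        1.0333e+00]), 'joint_velocities': array([-0.0003, -0.0004, -0.0019,  0.0002,  0.0009, -0.0001]), 'joint_torque': array([  3.6627, -80.7421, -13.4261,   1.213 ,   0.8781,  -0.2109]), 'position': array([ 0.4618, -0.0167,  0.0316]), 'ee_rot': array([ 3.0868e+00,  5.8240e-01, -7.0000e-04]), 'wrist_force': array([  1.4112,  -7.0617, -18.6402]), 'torque': array([-1.3321, -0.2741, -0.2134]), 'grasp_force': np.float64(19.9877), 'width': np.float64(0.05)}
```

Call:
{"method": "drive_tool", "body": {
  "rows": [
    {"dx":0,"dy":0,"dz":0,"ax":0,"ay":0,"az":0,"hand":100},
    {"dx":0,"dy":0,"dz":0,"ax":0,"ay":0,"az":0,"hand":100},
    {"dx":0,"dy":0,"dz":1,"ax":0,"ay":0,"az":0,"hand":100},
    {"dx":0,"dy":0,"dz":0.7,"ax":0,"ay":0,"az":0,"hand":100},
    {"dx":0,"dy":0,"dz":0,"ax":0,"ay":0,"az":1,"hand":100},
    {"dx":0,"dy":0,"dz":0,"ax":0,"ay":0,"az":1,"hand":100},
    {"dx":0,"dy":0,"dz":0,"ax":0,"ay":0,"az":1,"hand":100},
    {"dx":0,"dy":0,"dz":0,"ax":0,"ay":0,"az":1,"hand":100},
    {"dx":0,"dy":0,"dz":0,"ax":0,"ay":0,"az":1,"hand":100},
    {"dx":0,"dy":0,"dz":0,"ax":0,"ay":0,"az":1,"hand":100}
  ]
}}

```text
time: 19.18
position: [0.4618, -0.0162, 0.0831]
ee_rot: [2.376, 2.055, 0.0]
wrist_force: [0.3, -0.2, 0.4]
width: 0.0911
grasp_force: 0.0
```

Call:
{"method": "drive_tool", "body": {
  "rows": [
    {"dx":0,"dy":0,"dz":0,"ax":0,"ay":0,"az":1,"hand":100},
    {"dx":0,"dy":0,"dz":0,"ax":0,"ay":0,"az":1,"hand":100},
    {"dx":0,"dy":0,"dz":0,"ax":0,"ay":0,"az":1,"hand":100},
    {"dx":0,"dy":0,"dz":0,"ax":0,"ay":0,"az":0,"hand":100},
    {"dx":0,"dy":0,"dz":-0.6,"ax":0,"ay":0,"az":0,"hand":100},
    {"dx":0,"dy":0,"dz":-0.2,"ax":0,"ay":0,"az":0,"hand":100},
    {"dx":0,"dy":0,"dz":0,"ax":0,"ay":0,"az":0,"hand":100}
  ]
}}

```text
time: 20.05
position: [0.4616, -0.0162, 0.0588]
ee_rot: [-1.773, -2.592, 0.001]
wrist_force: [-0.5, 0.3, 0.1]
width: 0.0913
grasp_force: 0.0
```

Call:
{"method": "drive_tool", "body": {
  "rows": [
    {"dx":0,"dy":0,"dz":-0.3,"ax":0,"ay":0,"az":0,"hand":100},
    {"dx":0,"dy":0,"dz":-0.3,"ax":0,"ay":0,"az":0,"hand":100},
    {"dx":0,"dy":0,"dz":-0.3,"ax":0,"ay":0,"az":0,"hand":100},
    {"dx":0,"dy":0,"dz":0,"ax":0,"ay":0,"az":0,"hand":80},
    {"dx":0,"dy":0,"dz":0,"ax":0,"ay":0,"az":0,"hand":80},
    {"dx":0,"dy":0,"dz":0,"ax":0,"ay":0,"az":0,"hand":80},
    {"dx":0,"dy":0,"dz":0,"ax":0,"ay":0,"az":0,"hand":80},
    {"dx":0,"dy":0,"dz":0,"ax":0,"ay":0,"az":0,"hand":80}
  ],
  "squeeze": 20
}}

```text
time: 21.05
position: [0.4623, -0.0162, 0.0317]
ee_rot: [1.771, 2.594, 0.001]
wrist_force: [4.6, 2.3, -18.0]
width: 0.0802
grasp_force: 20.0
```

Call:
{"method": "drive_tool", "body": {
  "rows": [
    {"dx":0,"dy":0,"dz":0,"ax":0,"ay":0,"az":0,"hand":100},
    {"dx":0,"dy":0,"dz":0,"ax":0,"ay":0,"az":0,"hand":100},
    {"dx":0,"dy":0,"dz":0.7,"ax":0,"ay":0,"az":0,"hand":100},
    {"dx":0,"dy":0,"dz":1,"ax":0,"ay":0,"az":0,"hand":100},
    {"dx":-0.2,"dy":0,"dz":1,"ax":0,"ay":0,"az":-1,"hand":80},
    {"dx":-0.2,"dy":0,"dz":1,"ax":0,"ay":0,"az":-1,"hand":80},
    {"dx":-0.2,"dy":0,"dz":1,"ax":0,"ay":0,"az":-1,"hand":80},
    {"dx":-0.2,"dy":0,"dz":1,"ax":0,"ay":0,"az":-1,"hand":80},
    {"dx":-0.2,"dy":0,"dz":0.6,"ax":0,"ay":0,"az":-1,"hand":80},
    {"dx":0,"dy":0,"dz":0,"ax":0,"ay":0,"az":-1,"hand":80}
  ]
}}

```text
time: 22.3
position: [0.4319, -0.0163, 0.2224]
ee_rot: [2.834, 1.353, 0.003]
wrist_force: [0.1, -0.5, 0.1]
width: 0.0732
grasp_force: 0.0
```

```bash
cat >> h.py <<'E'
def circ(c,ax,r,n=40):
    u=np.cross(ax,[0,1,0]); u/=np.linalg.norm(u); w=np.cross(ax,u); t=np.linspace(0,2*np.pi,n)
    return c+r*(np.cos(t)[:,None]*u+np.sin(t)[:,None]*w)
def axis(tilt,az): return np.array([-np.sin(tilt)*np.cos(az),-np.sin(tilt)*np.sin(az),np.cos(tilt)])
def softpoly(hull,lo,n,S=8):
    img=np.zeros((n*S,n*S),np.uint8); cv2.fillPoly(img,[np.round((hull-lo+.5)*S-.5).astype(np.int32)],255)
    return cv2.resize(img,(n,n),interpolation=cv2.INTER_AREA)/255.
def handle(p,X,ax,lo,n=60):
    X=np.array(X)
    g=cv2.convexHull(proj(p,np.r_[circ(X-.028*ax,ax,.012),circ(X+.028*ax,ax,.012)]).astype(np.float32))[:,0]
    c=cv2.convexHull(proj(p,np.r_[circ(X+.028*ax,ax,.0118),circ(X+.032*ax,ax,.0118)]).astype(np.float32))[:,0]
    return softpoly(g,lo,n)*(1-softpoly(c,lo,n))
E
python3 - <<'E'
from h import *
from scipy.optimize import minimize
ps=[eyes.snapshot("top"),eyes.snapshot("side")]
F=[cv2.imread("pics/top0.png"),cv2.imread("pics/side0.png")]
LO=[np.array([175,230]),np.array([278,310])]; M=[]
for f,lo in zip(F,LO):
    c=f[lo[1]:lo[1]+60,lo[0]:lo[0]+60].astype(float)
    g=c[...,1]-np.maximum(c[...,0],c[...,2]); m=np.clip(g/np.percentile(g[g>15],60),0,1); m[g<8]=0; M.append(m); print(m.sum())
# drop the far marker pen
def cost(v,k=(0,1)):
    ax=axis(np.radians(20),v[2]); t=0
    for i in k: t+=((handle(ps[i],[v[0],v[1],.116],ax,LO[i])-M[i])**2).sum()
    return t
for k in((0,1),(0,),(1,)):
    for a in(.03,.15):
        r=minimize(cost,[.4505,.2316,a],args=(k,),method="Nelder-Mead",options=dict(initial_simplex=[[.4505,.2316,a],[.456,.2316,a],[.4505,.237,a],[.4505,.2316,a+.15]],xatol=1e-5)); print(k,r.x.round(4),round(r.fun,1))
cv2.imwrite("pics/look.png",np.hstack([cv2.resize(ps[0]["frame"][210:310,180:320],(420,300),interpolation=cv2.INTER_CUBIC),cv2.resize(ps[1]["frame"][250:350,270:390],(360,300),interpolation=cv2.INTER_CUBIC)]))
s=arm.read_state(); print(s["position"],s["ee_rot"],s["time"])
E
```

```text
97.64000000000001
208.25
(0, 1) [0.45   0.2273 0.2927] 67.0
(0, 1) [0.45   0.2276 0.3557] 66.1
(0,) [0.4475 0.2319 0.0293] 12.0
(0,) [ 0.4478  0.2319 -0.0041] 12.0
(1,) [0.4501 0.2244 0.1675] 29.8
(1,) [0.4502 0.2258 0.2704] 27.2
[ 0.43168927 -0.01630766  0.22135142] [2.83263344e+00 1.35741890e+00 1.03505542e-03] 22.4
```

View pics/look.png

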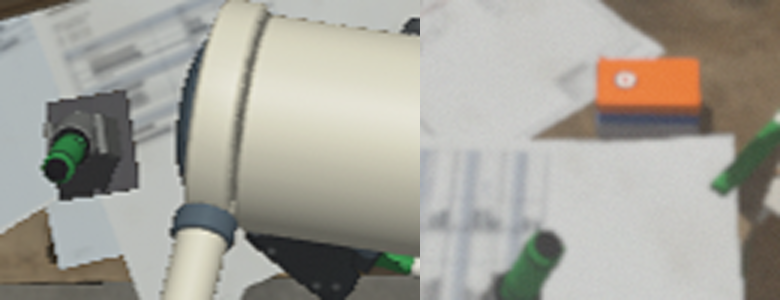

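The stack looks flush in the side view, with the mark visible at (625,78) of the composite. I refine the probe fit with z free.

Run:
```python
from h import *
from scipy.optimize import minimize
ps=[eyes.snapshot("top"),eyes.snapshot("side")]
F=[cv2.imread("pics/top0.png"),cv2.imread("pics/side0.png")]
LO=[np.array([175,230]),np.array([278,310])]; M=[]
for f,lo in zip(F,LO):
    c=f[lo[1]:lo[1]+60,lo[0]:lo[0]+60].astype(float)
    g=c[...,1]-np.maximum(c[...,0],c[...,2]); m=np.clip(g/np.percentile(g[g>15],60),0,1); m[g<8]=0; M.append(m)
def cost(v,k=(0,1)):
    ax=axis(np.radians(20),.1)
    return sum(((handle(ps[i],v[:3],ax,LO[i])-M[i])**2).sum() for i in k)
x0=np.array([.449,.23,.116])
r=minimize(cost,x0,method="Nelder-Mead",options=dict(initial_simplex=np.r_[[x0],x0+np.eye(3)*.006],xatol=1e-5)); print(r.x.round(4),round(r.fun,1))
for i in(0,1):
    h=handle(ps[i],r.x,axis(np.radians(20),.1),LO[i]); yy,xx=np.mgrid[:60,:60]
    print([((m*xx).sum()/m.sum(),(m*yy).sum()/m.sum(),m.sum()) for m in(h,M[i])])
```

```text
[0.447  0.23   0.1245] 45.1
[(np.float64(26.980293284284915), np.float64(30.232706901098698), np.float64(91.08579777008842)), (np.float64(26.958213846784105), np.float64(30.383449405981146), np.float64(97.64000000000001))]
[(np.float64(27.888225494440825), np.float64(30.584898842121486), np.float64(227.25410226835834)), (np.float64(27.12985194077631), np.float64(30.563225290116044), np.float64(208.25))]
```

Call:
{"method": "drive_tool", "body": {
  "rows": [
    {"dx":-0.06,"dy":1,"dz":0,"ax":0,"ay":0,"az":-1,"hand":70},
    {"dx":-0.05,"dy":1,"dz":0,"ax":0,"ay":0,"az":-1,"hand":70},
    {"dx":-0.05,"dy":1,"dz":0,"ax":0,"ay":0,"az":-1,"hand":70},
    {"dx":-0.05,"dy":1,"dz":0,"ax":0,"ay":0,"az":-1,"hand":70},
    {"dx":-0.05,"dy":1,"dz":0,"ax":0,"ay":0,"az":-0.55,"hand":70},
    {"dx":-0.05,"dy":1,"dz":0,"ax":0.05,"ay":-0.5,"az":0,"hand":70},
    {"dx":-0.05,"dy":1,"dz":0,"ax":0.05,"ay":-0.5,"az":0,"hand":70},
    {"dx":-0.05,"dy":1,"dz":0,"ax":0.05,"ay":-0.5,"az":0,"hand":70},
    {"dx":-0.05,"dy":0.1,"dz":-0.5,"ax":0.05,"ay":-0.5,"az":0,"hand":70},
    {"dx":0,"dy":0,"dz":-0.15,"ax":0,"ay":0,"az":0,"hand":70}
  ]
}}

```text
time: 23.75
position: [0.416, 0.2266, 0.2002]
ee_rot: [-3.075, -0.166, -0.54]
wrist_force: [-0.3, -0.4, 0.2]
width: 0.0639
grasp_force: 0.0
```

Run:
```python
from h import *
from scipy.spatial.transform import Rotation as R
s=arm.read_state(); print(s["position"],s["time"],s["q"]); print(R.from_rotvec(s["ee_rot"]).as_matrix().round(4))
```

```text
[0.41599775 0.22657198 0.20017042] 23.75 [ 0.45628511  0.22642716  1.99702583 -0.21269025  0.60157979  2.07577208]
[[ 0.9347  0.1069  0.339 ]
 [ 0.1017 -0.9943  0.0333]
 [ 0.3407  0.0033 -0.9402]]
```

Call:
{"method": "drive_tool", "body": {
  "rows": [
    {"dx":0.3,"dy":0.03,"dz":-0.75,"ax":0,"ay":0,"az":0,"hand":70},
    {"dx":0.29,"dy":0.03,"dz":-0.75,"ax":0,"ay":0,"az":0,"hand":70},
    {"dx":0.27,"dy":0.03,"dz":-0.7,"ax":0,"ay":0,"az":0,"hand":70},
    {"dx":0.17,"dy":0.02,"dz":-0.43,"ax":0,"ay":0,"az":0,"hand":70},
    {"dx":0,"dy":0,"dz":0,"ax":0,"ay":0,"az":0,"hand":70}
  ]
}}

```text
time: 24.38
position: [0.4493, 0.2295, 0.1218]
ee_rot: [-3.075, -0.158, -0.542]
wrist_force: [-0.5, -0.1, 0.5]
width: 0.064
grasp_force: 0.0
```

Call:
{"method": "drive_tool", "body": {
  "rows": [
    {"dx":0,"dy":0,"dz":0,"ax":0,"ay":0,"az":0,"hand":15},
    {"dx":0,"dy":0,"dz":0,"ax":0,"ay":0,"az":0,"hand":15},
    {"dx":0,"dy":0,"dz":0,"ax":0,"ay":0,"az":0,"hand":15},
    {"dx":0,"dy":0,"dz":0,"ax":0,"ay":0,"az":0,"hand":15},
    {"dx":0,"dy":0,"dz":0,"ax":0,"ay":0,"az":0,"hand":15}
  ],
  "squeeze": 6
}}

```text
time: 25.0
position: [0.4489, 0.2301, 0.1227]
ee_rot: [-3.073, -0.158, -0.545]
wrist_force: [-2.2, -0.1, 5.0]
width: 0.0243
grasp_force: 6.0
```

Call:
{"method": "drive_tool", "body": {
  "rows": [
    {"dx":0,"dy":0,"dz":0,"ax":0,"ay":0,"az":0,"hand":15},
    {"dx":0,"dy":0,"dz":0,"ax":0,"ay":0,"az":0,"hand":15},
    {"dx":-0.17,"dy":-0.017,"dz":0.47,"ax":0,"ay":0,"az":0,"hand":15},
    {"dx":-0.17,"dy":-0.017,"dz":0.47,"ax":0,"ay":0,"az":0,"hand":15},
    {"dx":-0.26,"dy":-0.025,"dz":0.7,"ax":0,"ay":0,"az":0,"hand":15},
    {"dx":-0.26,"dy":-0.025,"dz":0.7,"ax":0,"ay":0,"az":0,"hand":15},
    {"dx":-0.26,"dy":-0.025,"dz":0.7,"ax":0,"ay":0,"az":0,"hand":15},
    {"dx":-0.17,"dy":-0.017,"dz":0.47,"ax":0,"ay":0,"az":0,"hand":15}
  ],
  "squeeze": 30
}}

```text
time: 26.0
position: [0.4098, 0.2262, 0.2286]
ee_rot: [-3.073, -0.158, -0.545]
wrist_force: [-0.4, 0.5, -0.9]
width: 0.0234
grasp_force: 30.0
```

Call:
{"method": "drive_tool", "body": {
  "rows": [
    {"dx":0,"dy":0,"dz":0.5,"ax":-0.04,"ay":0.4,"az":0,"hand":15},
    {"dx":0.2,"dy":-0.5,"dz":0,"ax":-0.04,"ay":0.4,"az":0,"hand":15},
    {"dx":0.3,"dy":-1,"dz":0,"ax":-0.04,"ay":0.4,"az":0,"hand":15},
    {"dx":0.3,"dy":-1,"dz":0,"ax":-0.04,"ay":0.4,"az":0,"hand":15},
    {"dx":0.3,"dy":-1,"dz":0,"ax":-0.04,"ay":0.4,"az":0,"hand":15},
    {"dx":0.3,"dy":-1,"dz":0,"ax":0,"ay":0,"az":0,"hand":15},
    {"dx":0.3,"dy":-1,"dz":0,"ax":0,"ay":0,"az":0,"hand":15},
    {"dx":0.3,"dy":-1,"dz":0,"ax":0,"ay":0,"az":0,"hand":15},
    {"dx":0.3,"dy":-1,"dz":0,"ax":0,"ay":0,"az":0,"hand":15},
    {"dx":0,"dy":-0.36,"dz":0,"ax":0,"ay":0,"az":0,"hand":15}
  ]
}}

```text
time: 27.25
position: [0.4794, -0.0108, 0.2426]
ee_rot: [3.138, 0.159, -0.0]
wrist_force: [0.3, 1.0, -1.1]
width: 0.0235
grasp_force: 30.0
```

Run:
```python
from h import *
from scipy.spatial.transform import Rotation as R
s=arm.read_state(); print(s["position"],s["time"],s["q"]); print(R.from_rotvec(s["ee_rot"]).as_matrix().round(4))
ps=[eyes.snapshot("top"),eyes.snapshot("side")]
for p in ps:
  for t in("mark","probe_point","probe_grip"):
    print(t,[(d["position"],round(d["score"],2)) for d in eyes.landmark_of(p,t)][:2])
tip=np.r_[s["position"][:2],s["position"][2]-.111]
print("expected",proj(ps[1],[tip,[.4791,-.0097,.04]]))
cv2.imwrite("pics/tip.png",cv2.resize(ps[1]["frame"][190:310,290:400],None,fx=5,fy=5,interpolation=cv2.INTER_CUBIC))
```

```text
[ 0.47941336 -0.01082044  0.24258598] 27.25 [-1.47111494e-01  2.82373720e-01  1.68269649e+00 -9.97795236e-05
  1.17678339e+00  1.32266971e+00]
[[ 9.949e-01  1.009e-01 -3.000e-04]
 [ 1.009e-01 -9.949e-01 -1.000e-04]
 [-3.000e-04  0.000e+00 -1.000e+00]]
mark [([302.0, 253.5], 0.48)]
probe_point []
probe_grip []
mark [([339.7, 276.1], 0.64)]
probe_point [([342.9, 209.6], 0.49)]
probe_grip [([341.3, 211.4], 0.63)]
expected [[338.7699166  247.78568897]
 [337.45162524 276.69684745]]
```

View pics/tip.png

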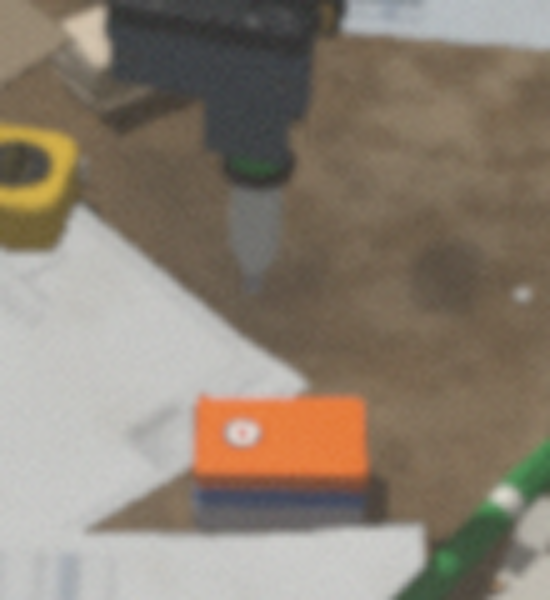

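The side view shows the tip at (340.3,247.9) and the mark at (338.5,276.5). I lower it close to the plate, then compare the two directly.

Call:
{"method": "drive_tool", "body": {
  "rows": [
    {"dx":0,"dy":0.03,"dz":-0.9,"ax":0,"ay":0,"az":0,"hand":15},
    {"dx":0,"dy":0,"dz":-0.9,"ax":0,"ay":0,"az":0,"hand":15},
    {"dx":0,"dy":0,"dz":-0.7,"ax":0,"ay":0,"az":0,"hand":15},
    {"dx":0,"dy":0,"dz":-0.1,"ax":0,"ay":0,"az":0,"hand":15},
    {"dx":0,"dy":0,"dz":0,"ax":0,"ay":0,"az":0,"hand":15}
  ]
}}

```text
time: 28.28
position: [0.4794, -0.0085, 0.1653]
ee_rot: [3.137, 0.161, 0.001]
wrist_force: [1.0, 0.2, -0.8]
width: 0.0234
grasp_force: 30.0
```

Run:
```python
from h import *
s=arm.read_state(); print(s["position"],s["time"],s["wrist_force"])
ps=[eyes.snapshot("side") for _ in range(4)]
f=np.mean([p["frame"].astype(float) for p in ps],0)
tip=np.r_[s["position"][:2],s["position"][2]-.111]
print("expected",proj(ps[1],[tip,[.4791,-.0097,.04]]))
c=f[240:290,315:365].clip(0,255).astype(np.uint8)
cv2.imwrite("pics/tip2.png",cv2.resize(c,None,fx=12,fy=12,interpolation=cv2.INTER_CUBIC))
```

```text
[ 0.47941172 -0.00845751  0.16528773] 28.275 [ 1.00352556  0.23441829 -0.82942454]
expected [[337.32120198 272.77803905]
 [337.45162524 276.69684745]]
```

View pics/tip2.png

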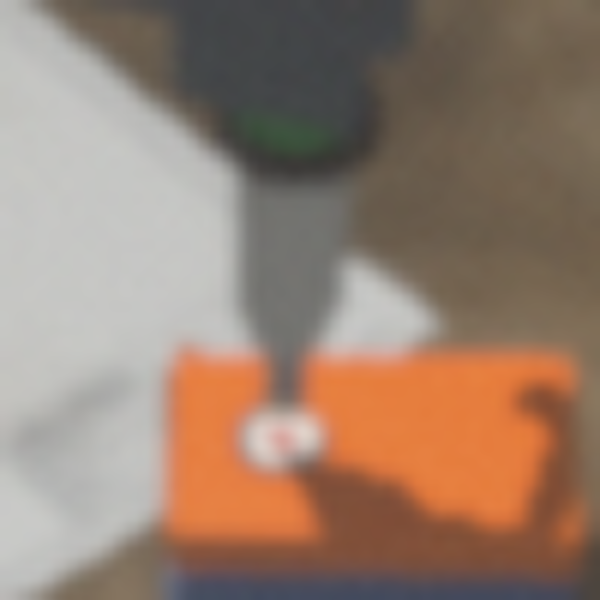

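Call:
{"method": "drive_tool", "body": {
  "rows": [
    {"dx":0.035,"dy":-0.03,"dz":-0.15,"ax":0,"ay":0,"az":0,"hand":15},
    {"dx":0,"dy":0,"dz":-0.1,"ax":0,"ay":0,"az":0,"hand":15},
    {"dx":0,"dy":0,"dz":0,"ax":0,"ay":0,"az":0,"hand":15},
    {"dx":0,"dy":0,"dz":0,"ax":0,"ay":0,"az":0,"hand":15}
  ]
}}

```text
time: 28.98
position: [0.4802, -0.0096, 0.1573]
ee_rot: [-3.137, -0.161, 0.0]
wrist_force: [0.0, -0.2, -1.2]
width: 0.0235
grasp_force: 30.0
```

Run:
```python
from h import *
ps=[];ss=[]
for _ in range(5): ps.append(eyes.snapshot("side")); ss.append(arm.read_state())
print(np.mean([s["position"] for s in ss],0),ss[-1]["time"],np.mean([s["wrist_force"] for s in ss],0),np.std([s["wrist_force"] for s in ss],0))
f=np.mean([p["frame"].astype(float) for p in ps],0)
np.save("f.npy",f)
c=f[260:282,325:350].clip(0,255).astype(np.uint8)
cv2.imwrite("pics/tip3.png",cv2.resize(c,None,fx=24,fy=24,interpolation=cv2.INTER_CUBIC))
```

```text
[ 0.48027088 -0.00955454  0.15735952] 29.225 [-0.36411721  0.06057411 -0.99793934] [0.21132301 0.35757499 0.43917742]
```

View pics/tip3.png

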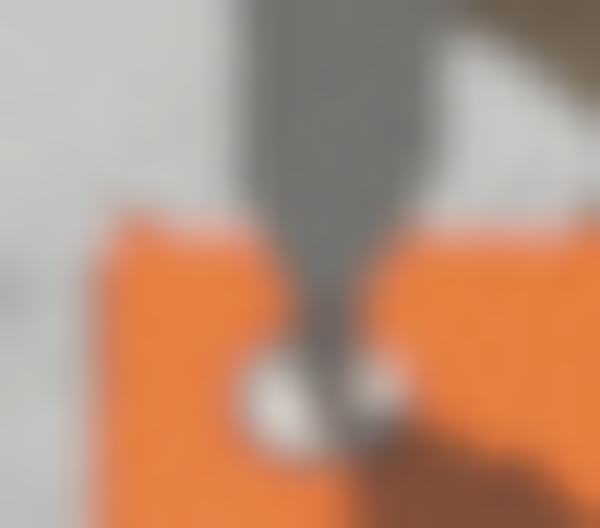

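The tip is at column ~331 and the mark at ~325 in this crop, so it is about 0.5 mm off and not yet in contact. I continue down with a small x correction.

Call:
{"method": "drive_tool", "body": {
  "rows": [
    {"dx":0.017,"dy":0,"dz":-0.06,"ax":0,"ay":0,"az":0,"hand":15},
    {"dx":0,"dy":0,"dz":-0.06,"ax":0,"ay":0,"az":0,"hand":15},
    {"dx":0,"dy":0,"dz":0,"ax":0,"ay":0,"az":0,"hand":15}
  ]
}}

```text
time: 29.6
position: [0.4808, -0.0096, 0.1536]
ee_rot: [-3.137, -0.161, -0.0]
wrist_force: [0.1, -0.1, 0.7]
width: 0.0235
grasp_force: 30.0
```

Run:
```python
from h import *
ss=[];ps=[]
for _ in range(5): ps.append(eyes.snapshot("side")); ss.append(arm.read_state())
print(np.mean([s["position"] for s in ss],0),ss[-1]["time"],np.mean([s["wrist_force"] for s in ss],0),np.mean([s["torque"] for s in ss],0))
```

```text
[ 0.48082225 -0.0095671   0.15375458] 29.85 [ 0.41446769 -0.40119269  0.23775191] [ 0.00487591 -0.06625461 -0.00898867]
```

Run:
```python
from h import *
ps=[eyes.snapshot("side") for _ in range(5)]
f=np.mean([p["frame"].astype(float) for p in ps],0)
c=f[260:282,325:350].clip(0,255).astype(np.uint8)
cv2.imwrite("pics/tip4.png",cv2.resize(c,None,fx=24,fy=24,interpolation=cv2.INTER_CUBIC))
# red-dot reference from top-left-free earlier frame, scale of 1 mm in x and y at mark in crop px
b=proj(ps[0],[[.48,-.0097,.04],[.481,-.0097,.04],[.48,-.0087,.04],[.48,-.0097,.041]]); print((b[1:]-b[0])*24)
w=lambda f:f[266:284,330:348].clip(0,255)
```

```text
[[-9.53885969 -2.91143091]
 [-3.7088265   6.86514828]
 [ 0.30795267 -7.05674341]]
```

View pics/tip4.png

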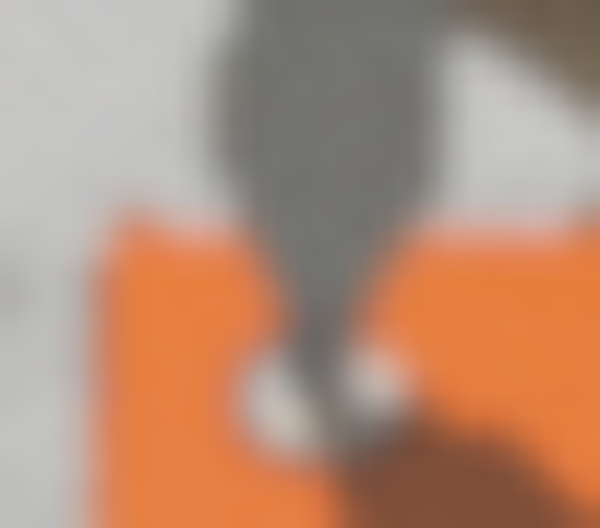

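The tip sits at the centre of the mark disc, (322,395) against (326,400), and is just touching. Now I press to half-way.

Call:
{"method": "drive_tool", "body": {
  "rows": [
    {"dx":0,"dy":0,"dz":-0.07,"ax":0,"ay":0,"az":0,"hand":15},
    {"dx":0,"dy":0,"dz":-0.07,"ax":0,"ay":0,"az":0,"hand":15},
    {"dx":0,"dy":0,"dz":-0.07,"ax":0,"ay":0,"az":0,"hand":15},
    {"dx":0,"dy":0,"dz":0,"ax":0,"ay":0,"az":0,"hand":15},
    {"dx":0,"dy":0,"dz":0,"ax":0,"ay":0,"az":0,"hand":15}
  ]
}}

```text
time: 30.72
position: [0.4808, -0.0096, 0.1475]
ee_rot: [-3.137, -0.161, -0.0]
wrist_force: [0.6, 0.6, 2.7]
width: 0.0234
grasp_force: 30.0
```

Run:
```python
from h import *
from scipy.spatial.transform import Rotation as R
ss=[]
for _ in range(12): p=eyes.snapshot("side"); ss.append(arm.read_state())
print(np.mean([s["position"] for s in ss],0),ss[-1]["time"],np.mean([s["wrist_force"] for s in ss],0),ss[-1]["width"],R.from_rotvec(ss[-1]["ee_rot"]).as_matrix()[:,2])
m=[eyes.outline_of(p,"plate_orange_mid")[0]["mask"]]; print(boxfit([p],m,.012,.028,(.462,-.0165)))
```

```text
[ 0.48078304 -0.00956061  0.14745566] 31.325 [0.58570507 0.07368349 2.44081447] 0.023886321929092107 [ 9.39764242e-05 -2.43676609e-05 -9.99999995e-01]
(array([ 0.46140591, -0.01534294,  0.40796383]), np.float64(53.50914263744714))
```

```bash
python3 -c "
from bench import sign_off
print(sign_off())"
```

```text
the job is handed in; nothing more can be done
None
```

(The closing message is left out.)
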